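# Lock a fallen reagent pack into the analyser dock

### The job

Turn the dock's quarter-turn lever fully open, then stand the fallen reagent pack upright on the bare counter and let go of it. Take it again, set it cap up in the dock's bay, and turn the lever back over it all the way to its closed stop, so that it holds the pack pressed down on its sprung seat. Leave everything else on the counter where it is.

Things in the scene. Friction and masses are not known exactly. Their poses are not given: they have to be found in the camera images.
- pack: Reagent pack, loose, 175 to 350 g: white plastic box 86 mm long, section 44 x 52 mm, with a grey cap on one end; 101 mm overall. Origin: centre of the flat base. x axis: from base to cap (level at the start; must end pointing up). y: across the 44 mm width (level at the start). z: across the 52 mm (vertical at the start; it lies with its axis 26 mm above the counter).
- cap (a point): Centre of the flat top (22 mm across) of the pack's cap, 101 mm from the base along the pack's x. The cap is 43 mm across and 15 mm tall, its upper 6 mm a slick cone.
- dock: The dock, fixed, its place varies: a steel base plate 120 (x) x 200 (y) x 6 mm carrying a white open-topped rectangular bay and, 80 mm beside it, a 22 mm steel post with the lever. Origin: on the counter under the bay's centre; z up. Bay walls are 6 mm thick and rise to 64 mm above the counter; their top 9 mm flares outward.
- bay (a point): Centre of the top of the sprung seat at the bottom of the bay, 14 mm above the counter; axes are the dock's. The bay is 47 mm wide along x and 55 mm along y: 1.5 mm to spare all round for an upright pack with its 44 mm width along the dock's x, either way round. A pack standing on the seat has its cap's top 115 mm above the counter.
- pivot (a point): On the lever's vertical hinge axis, 120 mm above the counter (the height of the lever bar's centre line), 80 mm from the bay's centre along the dock's +y. Axes are the dock's. The hub is 28 mm across and reaches 132 mm above the counter.
- knob (a point): Middle of the black upright grip knob on the lever's free end: 18 mm diameter, from 128 to 170 mm above the counter (this point at 152 mm), 120 mm from the hinge axis. The lever is a round level steel bar, 16 mm thick, its underside 112 mm above the counter.
- lever (a joint): Lever angle, rad. 0 = closed stop: it points along the dock's -y, over the middle of the bay. pi/2 = open stop: it points along the dock's -x. Opens clockwise seen from above; stays where left (friction 0.15 N m). In the last 0.25 rad of closing the bar rides up the cone of a loaded pack's cap and presses the pack 3 to 5 mm down: about 3 to 10 N more at the knob.
- seat (a joint): How far the sprung seat is pressed down, m: 0 = up, 0.008 = bottomed. It does not yield to the pack's weight (5 N preload, 1 N/mm more); with a pack locked under the lever it reads about 0.003 to 0.005.
- slide_box: bystander: low grey plastic microscope-slide box 50 x 80 x 22 (mm), loose; origin at the centre of its underside. Leave alone.
- dish: bystander: small steel dish, 60 across, 16 high (mm), loose; origin at the centre of its underside. Leave alone.
- carton: bystander: low brown carton 50 x 80 x 30 (mm), loose; origin at the centre of its underside. Leave alone.
- bottle: bystander: upright amber bottle, 52 across, 130 high (mm), loose; origin at the centre of its underside. Leave alone.
- jar: bystander: white jar, 64 across, 70 high (mm), loose; origin at the centre of its underside. Leave alone.
- cup: bystander: clear specimen cup, 62 across, 75 high (mm), loose; origin at the centre of its underside. Leave alone.
- upright_box: bystander: standing white paper box 50 x 50 x 100 (mm), loose; origin at the centre of its underside. Leave alone.
There are look-alikes about, which are no part of the job. There is more than one size of the dock; the job needs the smallest.

How it is judged:
By the outcome, as a careful person would: the job done as asked, in the order asked, and still so for the second after the job is handed in, with the robot touching nothing.
It also fails if it takes over 72 s, if anything falls off the work surface, if the arm or the gripper's body presses on something with over 40 N, if the wrist force passes 120 N, or if a joint passes its speed limit or range.

### The arm

A 6-joint arm with a two-finger parallel gripper is mounted at the origin on the work surface. World frame = base frame: x ahead of the robot, y to its left, z up, the work surface at z = 0. Lengths are in mm, angles in rad, forces in N, time in s.
With the tool pointing down it reaches from about 300 to 950 mm from the base axis. Payload 3.1 kg.
Tool frame: the origin (TCP) lies midway between the tips of the shut fingers; the grasp point (between the pads) lies 19 mm behind it (arm.tcp_to_grasp is the distance from the TCP to the grasp point, in mm); z points along the fingers, y is the direction in which the jaws open and shut (so a half turn about z gives the same grasp; the last joint's range is limited). The gripper opens to 85 mm and grips with 20 to 120 N. Pads are 22 mm wide; open, the fingers measure 114 mm over their backs; the gripper's body (76 mm by 85 mm) begins 54 mm behind the grasp point. The pads swing forward as they close: fully open they stand 13 mm farther back than shut.
Start: joints at [1.169, 0.308, 1.634, -0, 1.2, -0.07], TCP at [203.617, 590.908, 231.272] pointing down, gripper open.
Joint ranges: [-3.06, 3.06], [-0.79, 1.96], [0.05, 2.63], [-1.19, 4.34], [0.05, 2.64], [-2.94, 2.94]. Speed limits (rad/s): [2.79, 2.79, 3.14, 3.14, 3.14, 3.14].

### API

Orientations are given as a unit quaternion [x, y, z, w].
In Python, from cell import arm, claw, optics, get_t, get_q, get_joint_vel, get_effort, get_ee_pos, get_orientation, get_ft_force, get_moment, get_width gives the robot as it stands. Calls block until the motion is done:
- arm.goto(position, orientation): joint-space move of the TCP to a pose.
- arm.move_l(position, max_speed=150, rotation=None): straight line of the TCP; rotation=None keeps the orientation; max_speed is the mean speed in mm/s.
- arm.move_j(angles): joint-space move.
- claw.gripper_to(opening): finger opening in mm; the grip force is fixed at half the most; returns when the fingers have stopped.
- arm.wait(seconds).
- arm.ik(position, orientation): joint angles nearest the present ones, or None.
- optics.grab_frame(name): name is "side" or "top"; returns the picture (420x560x3 uint8, blue, green, red); there is no depth.
- optics.calibration(name): a dict with "intrinsics" (3x3 intrinsics, pixels), "position" and "rotation" of the camera in the world. Camera axes: x right, y up, looking along -z (the intrinsics and any distortion apply to the point x, -y, -z); pixel columns grow to the right and rows downward; lengths in mm; the calibration is good to about 2 mm. A picture is of the moment at which its call begins. calibration takes no time and is no camera call.
A pose or a line that the arm cannot do raises arm.Unreachable and nothing moves.
- arm.sign_off(): hands the job in, once; it reports no verdict.
Readings, each from a call of its own:
- get_t(): time.
- get_q(): joint angles.
- get_joint_vel(): joint speeds.
- get_effort(): joint torques, N m.
- get_ee_pos(): TCP position.
- get_orientation(): TCP orientation.
- get_ft_force(): force on the tool from outside, world axes, zero at the start.
- get_moment(): the same for the moment, N m.
- get_width(): finger opening in mm.
Only numpy, scipy, OpenCV 4.12 (cv2) and the standard library are available. Lean on these libraries where they do the work, as an engineer would, in place of code of your own. Each camera call takes 0.05 s, during which the arm holds its last target.

## Working session

There is one attempt and no reset: what is moved stays moved. The work goes in short steps, each a Python script; the robot and the scene stay as the last script left them, time stands still between calls to the robot, and variables do not carry over. Pictures are saved under pics/ and viewed, and the job is handed in when it is done.

```bash
ls; mkdir -p pics
python3 - <<'E'
from cell import *
import cv2
for n in ("side","top"):
    im=optics.grab_frame(n); cv2.imwrite(f"pics/{n}0.png",im)
    c=optics.calibration(n); print(n,c)
print(get_t(),get_orientation(),arm.tcp_to_grasp)
E
```

```text
pics
side {'intrinsics': array([[400.83900966,   0.        , 280.47542205],
       [  0.        , 400.83900966, 204.27952423],
       [  0.        ,   0.        ,   1.        ]]), 'position': array([ 104.50119848, -854.44552449,  698.92345543]), 'rotation': array([ 0.48885018, -0.0962503 , -0.1819105 ,  0.84774404])}
top {'intrinsics': array([[540.97205929,   0.        , 285.20904834],
       [  0.        , 540.97205929, 210.24109919],
       [  0.        ,   0.        ,   1.        ]]), 'position': array([ 252.43774902,   84.4914181 , 1392.73929047]), 'rotation': array([ 0.06575236, -0.05831452, -0.69843821,  0.71025355])}
0.1 [ 1.65145205e-01  9.86268720e-01 -1.00557168e-03 -2.47201729e-04] 18.700000000000003
```

View pics/side0.png

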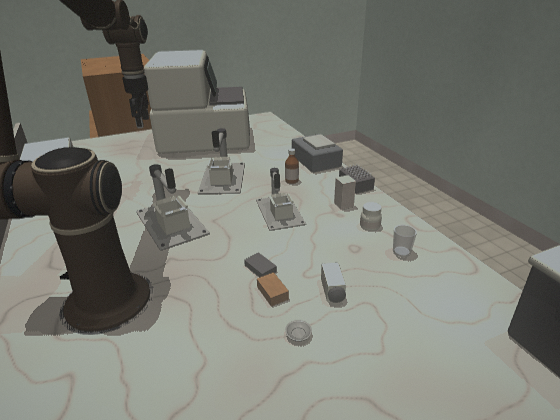

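View pics/top0.png

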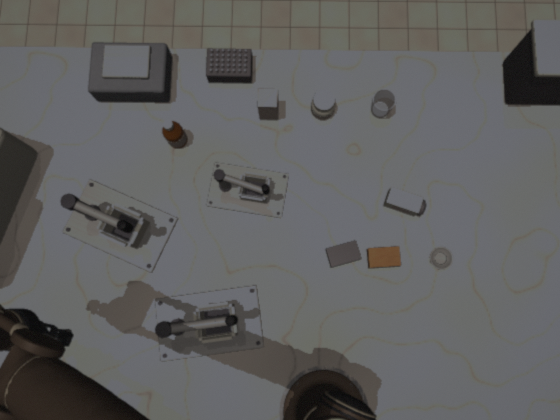

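The pack is at about (405,201) in the top view, cap to the right. Three docks are at (248,188), (121,225) and (209,322). I'll zoom in and measure next.

```bash
cat > h.py <<'E'
from cell import *
import cv2, numpy as np
from scipy.spatial.transform import Rotation as R
def ray(n,u,v):
    c=optics.calibration(n);K=c["intrinsics"]
    d=np.array([(u-K[0,2])/K[0,0],-(v-K[1,2])/K[1,1],-1])
    return c["position"],R.from_quat(c["rotation"]).apply(d)
def onz(n,u,v,z):
    p,d=ray(n,u,v); return p+d*(z-p[2])/d[2]
def proj(n,P):
    c=optics.calibration(n);K=c["intrinsics"]
    q=R.from_quat(c["rotation"]).inv().apply(np.asarray(P,float)-c["position"])
    q=np.atleast_2d(q); return np.c_[K[0,2]+K[0,0]*q[:,0]/-q[:,2],K[1,2]-K[1,1]*q[:,1]/-q[:,2]]
def tri(a,b):
    p1,d1=ray("top",*a);p2,d2=ray("side",*b)
    s=np.linalg.lstsq(np.c_[d1,-d2],p2-p1,rcond=None)[0]
    A=p1+s[0]*d1;B=p2+s[1]*d2
    return (A+B)/2,np.linalg.norm(A-B)
E
python3 - <<'E'
from h import *
t=cv2.imread("pics/top0.png");s=cv2.imread("pics/side0.png")
def crop(im,x,y,w,h,k): return cv2.resize(im[y:y+h,x:x+w],None,fx=k,fy=k,interpolation=cv2.INTER_CUBIC)
g=lambda im:np.clip(255*(im/255.)**.6,0,255).astype(np.uint8)
cv2.imwrite("pics/z1.png",g(crop(t,195,145,105,80,7)))
cv2.imwrite("pics/z2.png",g(crop(t,320,170,140,105,5)))
cv2.imwrite("pics/z3.png",g(crop(s,240,160,112,84,7)))
cv2.imwrite("pics/z4.png",g(crop(s,235,240,140,105,5)))
E
```

```text
(no output)
```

View pics/z1.png

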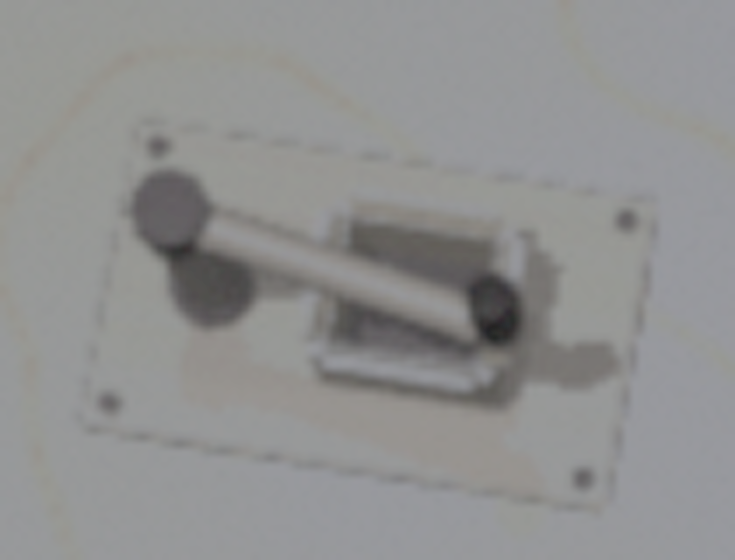

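View pics/z2.png

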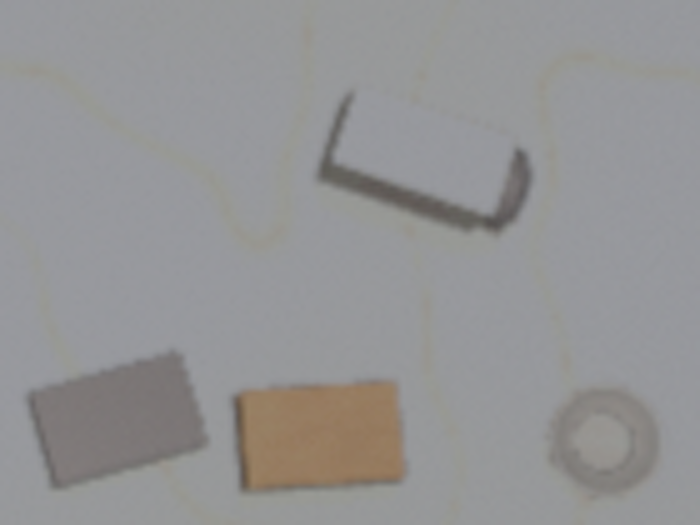

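View pics/z3.png

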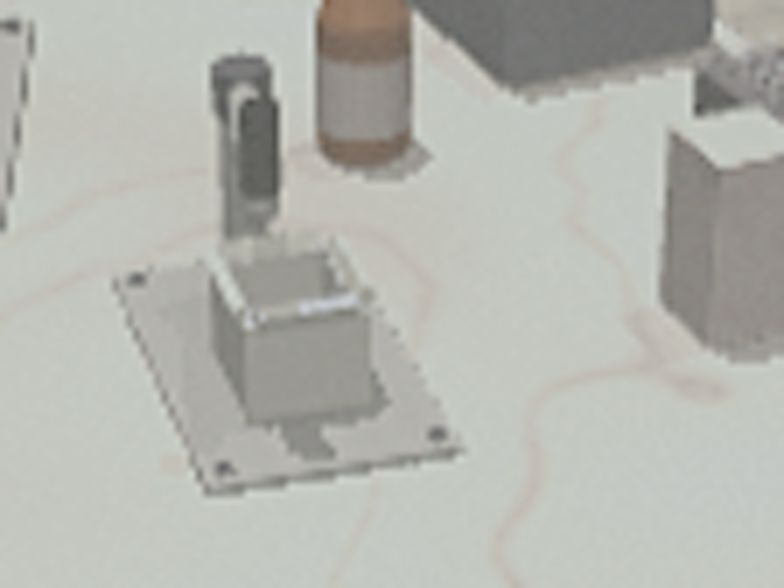

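View pics/z4.png

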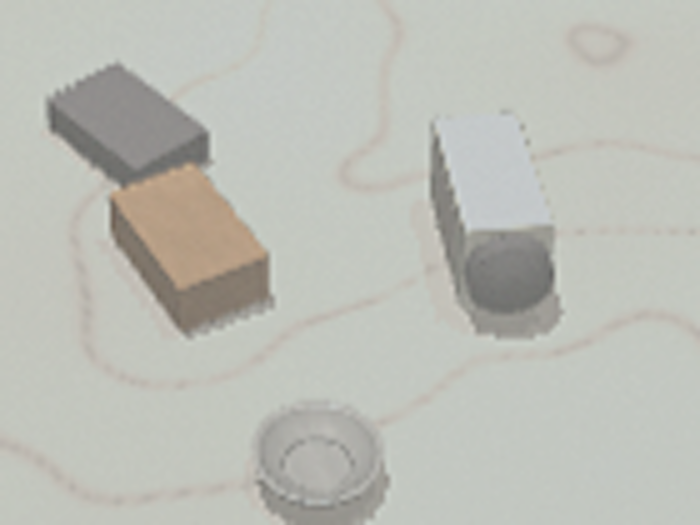

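Run:
```python
from h import *
np.set_printoptions(precision=1,suppress=True)
f=lambda x,y,x0,y0,k:(x0+(x+.5)/k-.5,y0+(y+.5)/k-.5)
C=[onz("top",*f(x,y,195,145,7),6) for x,y in [(140,122),(655,200),(603,510),(82,428)]]
C=np.array(C);print(C,"\nedges",[np.linalg.norm(C[i]-C[(i+1)%4]) for i in range(4)])
Bt=np.array([onz("top",*f(x,y,195,145,7),6) for x,y in [(158,146),(627,220),(584,478),(109,402)]])
print("bolts",[np.linalg.norm(Bt[i]-Bt[(i+1)%4]) for i in range(4)], C.mean(0),Bt.mean(0))
Cs=np.array([onz("side",*f(x,y,240,160,7),6) for x,y in [(118,282),(462,450),(207,492)]]);print("side",Cs)
for D in ([(91,180),(178,221),(153,270),(64,230)],[(155,298),(258,286),(263,346),(161,360)]):
    D=np.array([onz("top",*p,6) for p in D]);print("other",[np.linalg.norm(D[i]-D[(i+1)%4]) for i in range(4)])
# hub top z132, knob top 170
print("hub",onz("top",*f(170,210,195,145,7),132),"knob",onz("top",*f(496,308,195,145,7),165))
# pack top z=52
P=np.array([onz("top",*f(x,y,320,170,5),52) for x,y in [(352,95),(518,146),(495,217),(331,164)]])
print("pack",P,[np.linalg.norm(P[i]-P[(i+1)%4]) for i in range(4)])
S=np.array([onz("side",*f(x,y,235,240,5),52) for x,y in [(432,118),(513,114),(553,225),(468,235)]])
print("pack side",S,[np.linalg.norm(S[i]-S[(i+1)%4]) for i in range(4)])
for n,p,z in [("jar",(323,100),70),("cup",(383,98),75),("ubox",(268,95),100),("bottle",(170,127),130),("slide",(343,254),22),("carton",(384,257),30),("dish",(441,258),16)]:
    print(n,onz("top",*p,z))
```

```text
[[625.3 290.7   6. ]
 [597.9  95.3   6. ]
 [479.3 112.7   6. ]
 [507.2 307.6   6. ]] 
edges [np.float64(197.2591008448098), np.float64(119.82121489589449), np.float64(196.90162584845788), np.float64(119.26185301470602)]
bolts [np.float64(179.6517004201001), np.float64(99.74835968797201), np.float64(179.84293151848217), np.float64(99.82139380794332)] [552.4 201.6   6. ] [553.6 201.8   6. ]
side [[509.9 302.    6. ]
 [596.2  91.6   6. ]
 [478.7 108.9   6. ]]
other [np.float64(258.2847164317839), np.float64(140.17293459301783), np.float64(257.7721526921826), np.float64(146.76517123895985)]
other [np.float64(262.81330338475993), np.float64(148.90376449823063), np.float64(255.76389537434295), np.float64(153.69349391789962)]
hub [560.4 260.4 132. ] knob [520.6 146.2 165. ]
pack [[ 550.2 -163.4   52. ]
 [ 525.2 -246.6   52. ]
 [ 488.6 -234.1   52. ]
 [ 514.4 -152.3   52. ]] [np.float64(86.7908199811172), np.float64(38.60558020041374), np.float64(85.72842402154147), np.float64(37.43917777871102)]
pack side [[ 516.1 -152.1   52. ]
 [ 555.2 -166.6   52. ]
 [ 529.3 -247.1   52. ]
 [ 489.2 -236.3   52. ]] [np.float64(41.70861711040182), np.float64(84.52537201337802), np.float64(41.50760230419655), np.float64(88.39602972526326)]
jar [777.    8.3  70. ]
cup [ 782.5 -145.1   75. ]
ubox [776.4 148.8 100. ]
bottle [678.4 384.8 130. ]
slide [385.3 -47.3  22. ]
carton [ 378.7 -149.6   30. ]
dish [ 379.9 -296.4   16. ]
```

```bash
cat >> h.py <<'E'
def quat(z,y):
    z=np.array(z,float);z/=np.linalg.norm(z);y=np.array(y,float);y-=z*(y@z);y/=np.linalg.norm(y)
    return R.from_matrix(np.c_[np.cross(y,z),y,z]).as_quat()
YAW=np.radians(-8.0)
xd=np.array([np.cos(YAW),np.sin(YAW),0]);yd=np.array([-xd[1],xd[0],0])
O=np.array([550.3,182,0.]); PIV=O+80*yd
DN=np.array([0,0,-1.])
def bar(phi): return np.cos(phi)*-yd+np.sin(phi)*-xd
def tang(phi): return np.cos(phi)*-xd+np.sin(phi)*yd   # opening direction
def knobpose(phi,z=137,s=1,lag=0):
    p=PIV+120*bar(phi); p[2]=z
    return p,quat(DN,s*tang(phi-lag))
UP=-DN
a=np.array([-25.4,-82.5,0]);a/=np.linalg.norm(a); ya=np.cross(UP,a)
E
python3 - <<'E'
from h import *
np.set_printoptions(precision=2,suppress=True)
print(PIV,a)
for s in(1,-1):
  for ph in (0,.2,.6,1.,1.57): print(s,ph,arm.ik(*knobpose(ph,s=s)))
C=np.array([519.6,-199.1,0])   # mid-body
for th in (0,20,35):
  t=np.radians(th)
  for s in(1,-1):
    z=-UP*np.cos(t)-a*np.sin(t); g=C+np.array([0,0,28]); 
    print("pick",th,s,arm.ik(g+18.7*z,quat(z,s*ya)))
for th in (20,35,45):
  t=np.radians(th)
  for az in (-110,-90,-60,-30,0):
   for s in(1,-1):
    r=np.array([np.cos(np.radians(az)),np.sin(np.radians(az)),0]); z=r*np.cos(t)-UP*np.sin(t); yy=np.cross(UP,r)
    print("place",th,az,s,arm.ik(np.array([540,-70,60])+18.7*z,quat(z,s*yy)),arm.ik(np.array([520,-200,60])+18.7*z,quat(z,s*yy)))
E
```

```text
[561.43 261.22   0.  ] [-0.29 -0.96  0.  ]
1 0 [ 0.18  0.3   1.85 -0.    0.99 -2.82]
1 0.2 [ 0.2   0.26  1.9  -0.    0.98 -2.61]
1 0.6 [ 0.26  0.21  1.98 -0.    0.96 -2.14]
1 1.0 [ 0.35  0.18  2.   -0.    0.96 -1.65]
1 1.57 [ 0.48  0.23  1.95 -0.    0.97 -0.95]
-1 0 [ 0.18  0.3   1.85 -0.    0.99  0.32]
-1 0.2 [ 0.2   0.26  1.9  -0.    0.98  0.54]
-1 0.6 [ 0.26  0.21  1.98 -0.    0.96  1.  ]
-1 1.0 [ 0.35  0.18  2.   -0.    0.96  1.49]
-1 1.57 [ 0.48  0.23  1.95 -0.    0.97  2.19]
pick 0 1 [-0.44  0.49  1.91 -0.    0.74 -0.15]
pick 0 -1 None
pick 20 1 [-0.62  0.54  1.87  0.43  0.89 -0.62]
pick 20 -1 [-0.62  0.54  1.87  0.43  0.89  2.52]
pick 35 1 [-0.73  0.63  1.82  0.64  1.07 -0.85]
pick 35 -1 [-0.73  0.63  1.82  0.64  1.07  2.29]
place 20 -110 1 [ 0.23  0.91  1.59 -0.91  1.6   1.05] [ 0.03  0.87  1.71 -1.07  1.47  1.05]
place 20 -110 -1 [ 0.23  0.91  1.59 -0.91  1.6  -2.09] [ 0.03  0.87  1.71 -1.07  1.47 -2.09]
place 20 -90 1 [ 0.3   0.83  1.81 -1.15  1.4   1.08] None
place 20 -90 -1 [ 0.3   0.83  1.81 -1.15  1.4  -2.06] None
place 20 -60 1 None [-0.    0.69  2.24  4.26  1.13  1.37
[... 1206 characters left out ...]
1.13  0.83]
place 45 -110 -1 [ 0.14  0.68  1.74 -0.72  1.26 -2.24] [-0.08  0.64  1.82 -0.85  1.13 -2.31]
place 45 -90 1 [ 0.18  0.59  1.9  -0.92  1.06  0.83] [-0.06  0.55  1.99 -1.09  0.92  0.78]
place 45 -90 -1 [ 0.18  0.59  1.9  -0.92  1.06 -2.32] [-0.06  0.55  1.99 -1.09  0.92 -2.36]
place 45 -60 1 None None
place 45 -60 -1 None None
place 45 -30 1 [-0.02  0.36  2.35  4.04  0.45  1.09] [-0.4   0.35  2.37  3.39  0.37  1.43]
place 45 -30 -1 [-0.02  0.36  2.35  4.04  0.45 -2.05] [-0.4   0.35  2.37  3.39  0.37 -1.71]
place 45 0 1 [-0.34  0.34  2.4   2.53  0.42  1.9 ] [-0.69  0.37  2.33  1.97  0.51  2.16]
place 45 0 -1 [-0.34  0.34  2.4   2.53  0.42 -1.24] [-0.69  0.37  2.33  1.97  0.51 -0.99]
```

Run:
```python
from h import *
np.set_printoptions(precision=1,suppress=True)
p,q=knobpose(.2,230,-1); arm.goto(p,q)
p,q=knobpose(.2,138,-1); arm.move_l(p,150); print(get_ft_force())
claw.gripper_to(12); print(get_width(),get_ft_force(),get_ee_pos(),get_t())
for ph in np.linspace(.4,1.5,5):
    p,q=knobpose(ph,138,-1); arm.move_l(p,120,rotation=q); print(round(ph,2),get_ft_force(),get_moment())
print(get_t(),get_width())
```

```text
[-0.7  0.7  0.4]
16.16546467259097 [-1.3 -1.2  3.6] [521.8 148.  138.5] 3.4667
0.4 [-1.6 -0.4  4.3] [-0.1  0.2 -0.1]
0.68 [-2.9 -0.4  5.9] [-0.   0.3  0. ]
0.95 [-3.8  0.3  6.7] [0.  0.4 0.1]
1.23 [-3.3  1.1  6.9] [0.1 0.6 0.1]
1.5 [-4.5  1.6  7.2] [0.3 0.6 0. ]
5.5167 16.31445955907844
```

Run:
```python
from h import *
np.set_printoptions(precision=1,suppress=True)
for ph in (1.55,1.57,1.59,1.61,1.63):
    p,q=knobpose(ph,138,-1); arm.move_l(p,60,rotation=knobpose(1.57,138,-1)[1]); f=get_ft_force(); print(ph,f,"tan",f@tang(1.57),"rad",f@bar(1.57),get_ee_pos(),get_width())
    if f@tang(1.57)<-15: break
claw.gripper_to(40); print(get_ft_force(),get_t())
p=get_ee_pos(); p[2]=240; arm.move_l(p,200)
cv2.imwrite("pics/t1.png",optics.grab_frame("top"));cv2.imwrite("pics/s1.png",optics.grab_frame("side"))
```

```text
1.55 [-4.5  4.4  6.5] tan 3.7354409468454763 rad 5.054020053756927 [442.1 276.7 138.5] 16.342485413310598
1.57 [-4.4  3.2  7.9] tan 2.610540503029452 rad 4.799426790777676 [442.2 278.4 138.5] 16.252854896769772
1.59 [-4.4  0.2  8.1] tan -0.4214365389867051 rad 4.363179989357068 [442.5 280.  138.4] 16.51027292407826
1.61 [-5.8 -6.5 10.5] tan -7.2039915198009625 rad 4.802350208229789 [442.4 280.1 138.3] 16.698154486969983
1.63 [ -6.  -12.8  13.9] tan -13.50999217473901 rad 4.176388000605702 [442.4 280.3 138.3] 16.273133914988435
[-0.2 -0.2  1. ] 7.1167
```

Run:
```python
from h import *
t=cv2.imread("pics/t1.png");s=cv2.imread("pics/s1.png")
def crop(im,x,y,w,h,k): return cv2.resize(im[y:y+h,x:x+w],None,fx=k,fy=k,interpolation=cv2.INTER_CUBIC)
g=lambda im:np.clip(255*(im/255.)**.6,0,255).astype(np.uint8)
cv2.imwrite("pics/z5.png",g(crop(t,180,150,120,90,6)))
cv2.imwrite("pics/z6.png",g(crop(s,215,155,112,84,7)))
```

```text
(no output)
```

View pics/z5.png

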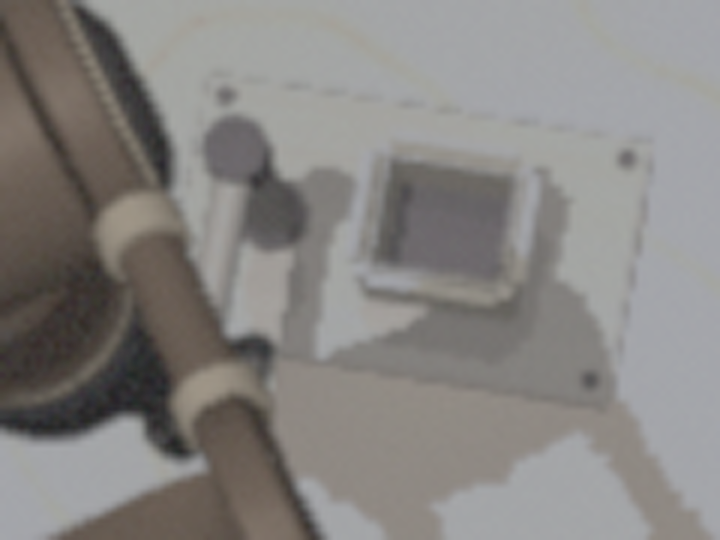

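View pics/z6.png

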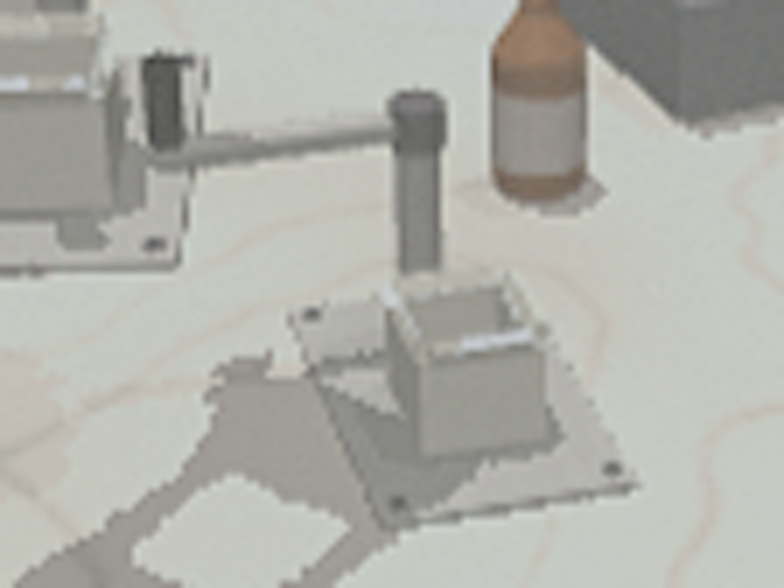

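Run:
```python
from h import *
np.set_printoptions(precision=2,suppress=True)
a=np.array([-25.9,-82.5,0]);a/=np.linalg.norm(a); ya=np.cross(UP,a)
t=np.radians(35); z=-UP*np.cos(t)-a*np.sin(t)
g=np.array([520.5,-199.8,28])+a*7
q=quat(z,ya); tc=g+18.7*z
claw.gripper_to(75)
arm.goto(tc-z*130,q)
arm.move_l(tc,180); print(get_ft_force())
claw.gripper_to(30); print(get_width(),get_ft_force(),get_ee_pos(),get_t())
arm.move_l(tc+[0,0,110],150); print(get_width(),get_ft_force())
r=a; z2=r*np.cos(t)-UP*np.sin(t); q2=quat(z2,ya)
g2=np.array([530,-130,50+40]); tc2=g2+18.7*z2
print(arm.ik(tc2,q2))
arm.goto(tc2,q2); print(get_width(),get_ft_force(),get_t())
cv2.imwrite("pics/t2.png",optics.grab_frame("top"));cv2.imwrite("pics/s2.png",optics.grab_frame("side"))
```

```text
[0.36 0.32 0.58]
43.22516673521461 [ 0.76 -2.35  5.69] [ 522.88 -197.72   14.02] 12.1083
43.801341974322746 [-0.52  0.22 -2.26]
[ 0.1   0.68  1.77 -0.89  1.33  0.92]
43.56903336833439 [ 0.02 -0.82 -3.13] 14.4583
```

View pics/s2.png

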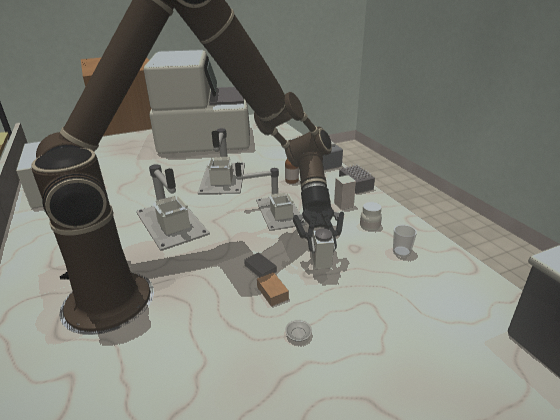

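The pack is held upright at about (324,250) in the side view. Next I lower it to contact.

Run:
```python
from h import *
np.set_printoptions(precision=2,suppress=True)
p=get_ee_pos(); f0=get_ft_force()[2]
p[2]-=32; arm.move_l(p,120)
for i in range(12):
    p[2]-=1.5; arm.move_l(p,40); f=get_ft_force(); print(i,get_ee_pos(),f)
    if f[2]-f0>6: break
arm.wait(.2)
claw.gripper_to(70); arm.wait(.3); print(get_ft_force(),get_t(),get_ee_pos())
z=R.from_quat(get_orientation()).as_matrix()[:,2]
e=get_ee_pos(); arm.move_l(e-z*70,150)
e=get_ee_pos(); e[2]+=120; arm.move_l(e+[0,120,0],250)
cv2.imwrite("pics/t3.png",optics.grab_frame("top"));cv2.imwrite("pics/s3.png",optics.grab_frame("side"))
t=cv2.imread("pics/t3.png");s=cv2.imread("pics/s3.png")
def crop(im,x,y,w,h,k): return cv2.resize(im[y:y+h,x:x+w],None,fx=k,fy=k,interpolation=cv2.INTER_CUBIC)
g=lambda im:np.clip(255*(im/255.)**.6,0,255).astype(np.uint8)
cv2.imwrite("pics/z7.png",np.hstack([g(crop(t,340,160,66,80,6)),g(crop(s,290,220,66,80,6))]))
```

```text
0 [ 525.05 -145.56   46.05] [ 0.9   0.05 -2.49]
1 [ 524.99 -145.48   44.32] [ 0.59 -0.09 -2.26]
2 [ 525.04 -145.4    44.06] [-0.93  4.04  6.  ]
[-0.12 -0.35 -0.11] 16.6 [ 524.77 -145.61   42.55]
```

View pics/z7.png

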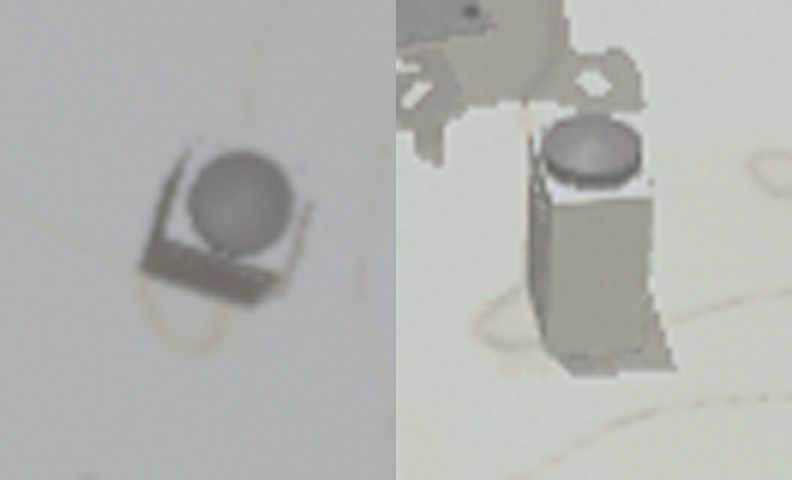

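View pics/t3.png

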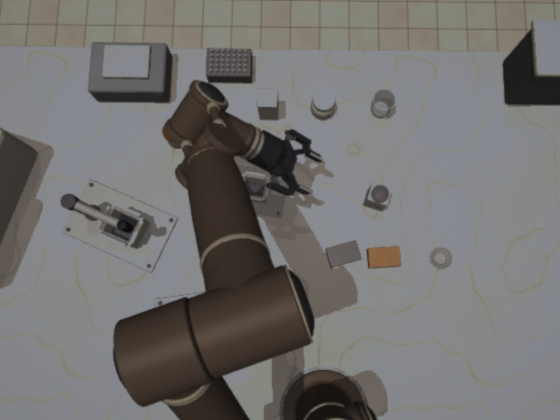

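Run:
```python
from h import *
np.set_printoptions(precision=1,suppress=True)
f=lambda x,y,x0,y0,k:(x0+(x+.5)/k-.5,y0+(y+.5)/k-.5)
print("top cap",onz("top",*f(241,203,340,160,6),95),"side cap",onz("side",*f(592-396,149,290,220,6),95))
print(tri(f(241,203,340,160,6),f(592-396,149,290,220,6)))
# bottom edge facing camera, z=0 (yaw): 
A=onz("top",*f(140,270,340,160,6),0);B=onz("top",*f(252,307,340,160,6),0);print("edge",B-A,np.linalg.norm(B-A),np.degrees(np.arctan2(*(B-A)[1::-1])))
print(np.degrees(np.arctan2(-82.5,-25.9)))
# bay rim from z5 (x0 180,y0 150,k6)
Q=np.array([onz("top",*f(x,y,180,150,6),64) for x,y in [(385,140),(545,165),(520,305),(357,280)]]);print(Q,Q.mean(0))
# z6 side: bay rim outer corners
Q=np.array([onz("side",*f(x,y,215,155,7),64) for x,y in [(383,295),(505,275),(550,335),(428,357)]]);print(Q,Q.mean(0))
print("hub top",onz("top",*f(236,149,180,150,6),132),"side",onz("side",*f(417,107,215,155,7),132))
Bt=np.array([onz("top",*f(x,y,180,150,6),6) for x,y in [(225,95),(627,158),(590,380)]]);print(Bt,(Bt[0]+Bt[2])/2)
Bs=np.array([onz("side",*f(x,y,215,155,7),6) for x,y in [(312,314),(612,468),(398,502)]]);print(Bs,(Bs[0]+Bs[1])/2)
```

```text
top cap [ 528.2 -130.3   95. ] side cap [ 528.2 -133.5   95. ]
(array([ 529.1, -130.8,   92.8]), np.float64(1.0241748885453865))
edge [-15.6 -48.5   0. ] 50.98146497185292 -107.83018889729502
-107.42912771920473
[[582.3 207.1  64. ]
 [572.5 139.4  64. ]
 [512.4 148.5  64. ]
 [522.  216.9  64. ]] [547.3 178.   64. ]
[[521.3 206.8  64. ]
 [580.6 200.1  64. ]
 [575.6 140.1  64. ]
 [517.8 145.5  64. ]] [548.8 173.1  64. ]
hub top [560.8 260.3 132. ] side [560.3 254.5 132. ]
[[616.  283.6   6. ]
 [590.2 105.9   6. ]
 [491.1 120.2   6. ]] [553.6 201.9   6. ]
[[519.6 300.8   6. ]
 [592.3 109.2   6. ]
 [492.9 124.5   6. ]] [556. 205.   6.]
```

```bash
cat >> h.py <<'E'
O=np.array([551.3,183.5,0]);PIV=O+80*yd
E
python3 - <<'E'
from h import *
np.set_printoptions(precision=2,suppress=True)
a=np.array([-25.9,-82.5,0]);a/=np.linalg.norm(a)
c=np.array([529.3,-132,0])
for s in (1,-1):
    print(s,arm.ik(c+[0,0,54],quat(DN,s*a)),arm.ik(O+[0,0,68],quat(DN,s*yd)),arm.ik(O+[0,0,200],quat(DN,s*yd)))
E
```

```text
1 [-0.32  0.4   1.93 -0.    0.81  1.55] [ 0.25  0.43  1.84 -0.    0.87 -1.18] [ 0.25  0.26  1.77 -0.    1.12 -1.18]
-1 [-0.32  0.4   1.93 -0.    0.81 -1.59] [ 0.25  0.43  1.84 -0.    0.87  1.96] [ 0.25  0.26  1.77 -0.    1.12  1.96]
```

Run:
```python
from h import *
np.set_printoptions(precision=2,suppress=True)
a=np.array([-25.9,-82.5,0]);a/=np.linalg.norm(a)
c=np.array([529.3,-132,0]); q=quat(DN,a)
claw.gripper_to(80)
arm.goto(c+[0,0,190],q); 
arm.move_l(c+[0,0,54],150); print(get_ft_force(),get_ee_pos(),get_t())
claw.gripper_to(40); f=get_ft_force();print(get_width(),f,f@a,get_moment(),get_ee_pos())
arm.move_l(get_ee_pos()+[0,0,3],60); print(get_width(),get_ft_force(),get_t())
cv2.imwrite("pics/t4.png",optics.grab_frame("top"));cv2.imwrite("pics/s4.png",optics.grab_frame("side"))
s=cv2.imread("pics/s4.png");cv2.imwrite("pics/z8.png",cv2.resize(s[170:310,250:420],None,fx=4,fy=4))
```

```text
[-0.23  0.13  1.4 ] [ 530.31 -131.84   54.66] 20.225
51.2341047377626 [-0.21  2.74  6.07] -2.54938025540658 [ 0.36  0.05 -0.02] [ 530.5  -132.04   55.46]
51.33798602692713 [-0.11 -0.4  -2.87] 20.8417
```

View pics/z8.png

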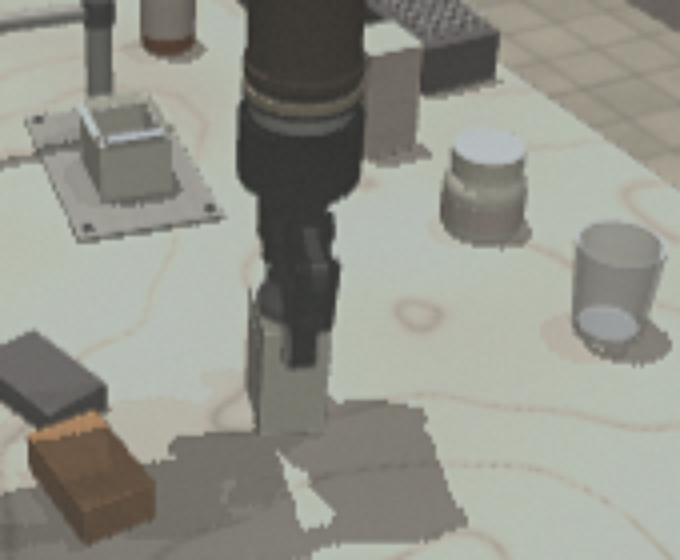

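```bash
cat >> h.py <<'E'
def bayT(dx,dy,zb): return O+(1.2+dx)*xd+dy*yd+np.array([0,0,55.5+zb])
QB=quat(DN,-yd)
E
sed -i 's/^O=np.array(\[551.3,183.5,0\])/O=np.array([551.8,182.8,0])/' h.py
python3 - <<'E'
from h import *
np.set_printoptions(precision=2,suppress=True)
e=get_ee_pos(); arm.move_l(e+[0,0,120],200)
arm.goto(bayT(0,0,100),QB); print(get_ee_pos()-bayT(0,0,100),get_width(),get_t())
arm.move_l(bayT(0,0,70),150); arm.wait(.2);f0=get_ft_force(); print(get_ee_pos()-bayT(0,0,70),f0,get_t())
cv2.imwrite("pics/t5.png",optics.grab_frame("top"));cv2.imwrite("pics/s5.png",optics.grab_frame("side"))
s=cv2.imread("pics/s5.png");cv2.imwrite("pics/z9.png",cv2.resize(s[150:250,220:340],None,fx=6,fy=6,interpolation=cv2.INTER_CUBIC))
E
```

```text
[-0.05 -1.11 -0.53] 50.85526477037745 22.8917
[ 1.1  -0.17  1.23] [ 0.4  -0.17 -2.98] 23.4417
```

View pics/z9.png

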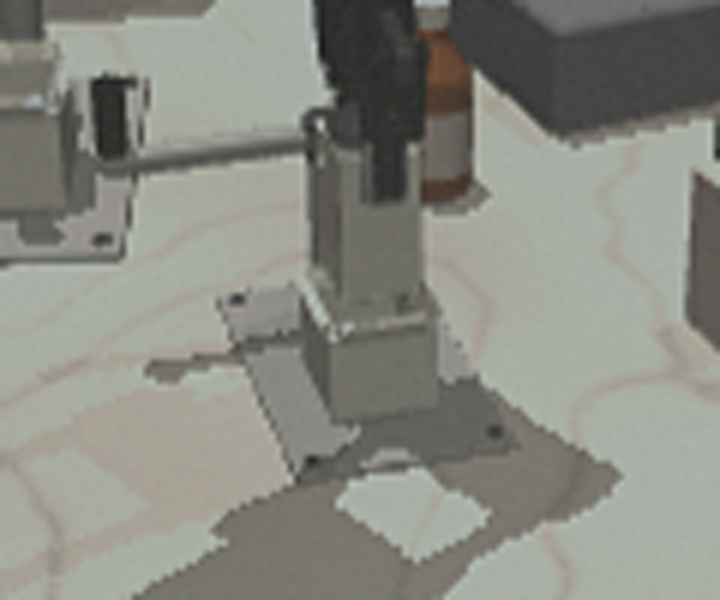

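View pics/t5.png

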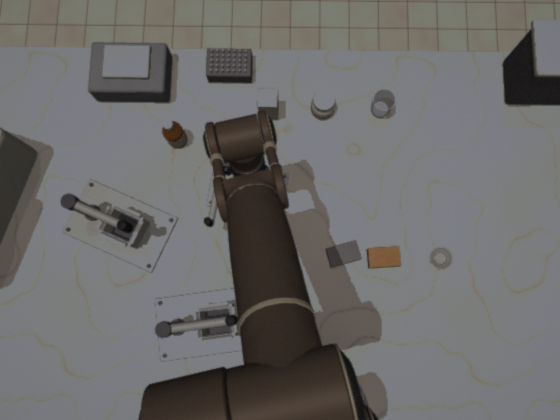

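Run:
```python
from h import *
np.set_printoptions(precision=2,suppress=True)
f0=get_ft_force()
for zb in [66,62,59,56,53,50]:
    arm.move_l(bayT(0,0,zb),60); f=get_ft_force()-f0
    print(zb,"fx %.1f fy %.1f fz %.1f"%(f@xd,f@yd,f[2]),get_moment(),get_ee_pos()-bayT(0,0,zb),get_width())
    if f[2]>10 or np.hypot(f[0],f[1])>12: break
print(get_t())
```

```text
66 fx 0.1 fy 0.3 fz 0.7 [-0.   -0.03  0.05] [-0.4  -0.01 -0.32] 50.737368794501414
62 fx -0.3 fy 0.3 fz 0.1 [-0.02  0.01 -0.05] [-0.48 -0.04 -0.55] 50.997523080391296
59 fx 0.5 fy 1.7 fz -0.1 [ 0.   -0.01 -0.01] [-0.27 -0.08 -0.33] 50.796670637520386
56 fx 0.3 fy 1.1 fz 0.2 [-0.03 -0.05  0.05] [-0.29 -0.04 -0.31] 51.05160020361216
53 fx -0.7 fy 0.7 fz 0.1 [-0.05 -0.01 -0.03] [-0.26 -0.04 -0.3 ] 51.23930505021936
50 fx 0.4 fy 1.3 fz 0.8 [-0.01  0.01  0.01] [-0.26 -0.   -0.34] 50.99674014599508
25.0417
```

Already in the straight part of the bay, with little force. Continuing down.

Run:
```python
from h import *
np.set_printoptions(precision=2,suppress=True)
f0=np.array([.4,-.17,-2.98])
for zb in [40,30,22,18,16,14.5,13.5,12.5,11.5]:
    arm.move_l(bayT(0,0,zb),60 if zb>20 else 30); f=get_ft_force()-f0
    print(zb,"fx %.1f fy %.1f fz %.1f"%(f@xd,f@yd,f[2]),get_ee_pos()-bayT(0,0,zb),get_width())
    if f[2]>5 or np.hypot(f[0],f[1])>15: break
print(get_t())
cv2.imwrite("pics/s6.png",optics.grab_frame("side"))
s=cv2.imread("pics/s6.png");cv2.imwrite("pics/z10.png",cv2.resize(s[150:250,220:340],None,fx=6,fy=6,interpolation=cv2.INTER_CUBIC))
```

```text
40 fx 0.0 fy -0.5 fz -0.5 [-0.52 -0.03 -0.9 ] 51.43837620247938
30 fx -0.9 fy 0.3 fz 0.2 [-0.26  0.05 -0.75] 51.24956092743033
22 fx -0.8 fy 0.1 fz 0.2 [-0.13  0.08 -0.62] 51.05384999098085
18 fx -0.4 fy 0.4 fz -0.4 [ 0.04  0.04 -0.23] 51.00394644740614
16 fx -0.1 fy -0.8 fz -0.5 [ 0.1   0.04 -0.06] 51.31594078293727
14.5 fx -0.4 fy -0.8 fz -0.4 [ 0.03  0.06 -0.07] 50.93358929900171
13.5 fx -0.7 fy -1.5 fz 3.3 [0.23 0.04 0.5 ] 51.41317485446718
12.5 fx -1.9 fy -0.4 fz 5.0 [0.24 0.02 0.47] 50.96088755337549
11.5 fx -1.5 fy -1.1 fz 6.4 [0.25 0.05 0.3 ] 51.09833978420982
27.4917
```

View pics/z10.png

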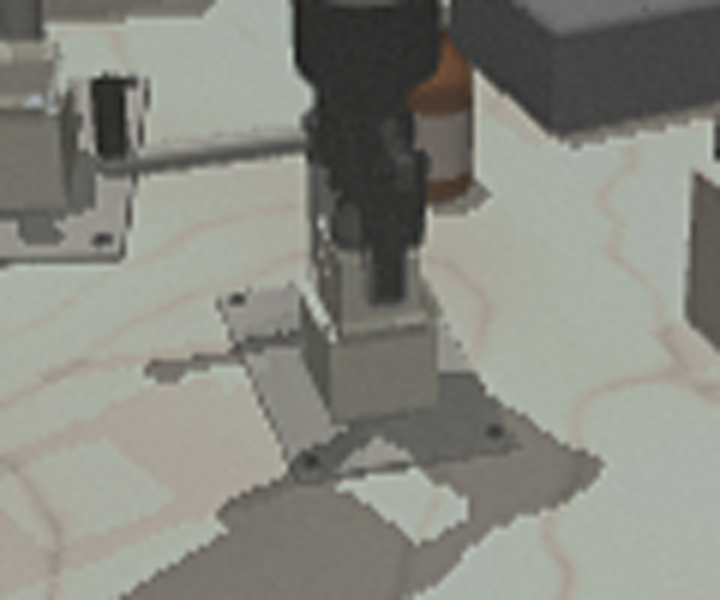

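Run:
```python
from h import *
np.set_printoptions(precision=2,suppress=True)
claw.gripper_to(68); arm.wait(.2)
e=get_ee_pos(); arm.move_l([e[0],e[1],240],200)
p,q=knobpose(1.57,240,-1); arm.goto(p,q)
cv2.imwrite("pics/s7.png",optics.grab_frame("side"));cv2.imwrite("pics/t7.png",optics.grab_frame("top"))
s=cv2.imread("pics/s7.png");t=cv2.imread("pics/t7.png");cv2.imwrite("pics/z11.png",np.hstack([cv2.resize(s[150:250,220:340],None,fx=3.3,fy=3.3),cv2.resize(t[140:240,180:300],None,fx=3.3,fy=3.3)]))
print(get_t())
```

```text
29.8
```

View pics/z11.png

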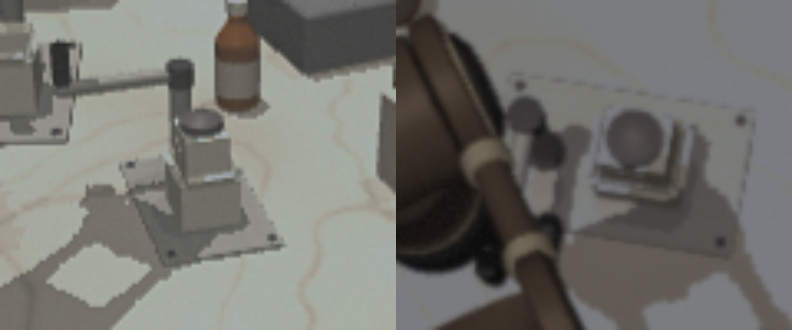

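The pack sits cap up in the bay. Now I close the lever.

Run:
```python
from h import *
np.set_printoptions(precision=1,suppress=True)
p,q=knobpose(1.57,138,-1); arm.move_l(p,150)
claw.gripper_to(12); print(get_width(),get_ft_force())
for ph in [1.3,1.0,.7,.4,.25,.15,.08,.03,0,-.02,-.035,-.05,-.065]:
    p,q=knobpose(ph,138,-1)
    if ph<0: q=knobpose(0,138,-1)[1]
    arm.move_l(p,110 if ph>.3 else 60,rotation=q); f=get_ft_force()
    print(ph,"tan %.1f rad %.1f z %.1f"%(f@tang(ph),f@bar(ph),f[2]),"EE tan %.1f"%((get_ee_pos()-PIV)@tang(0)),get_width())
    if ph<=0.0 and f@tang(0)>25: break
print(get_t())
```

```text
16.49420831320066 [-1.2 -0.1  4.3]
1.3 tan -0.5 rad 1.5 z 6.5 EE tan 115.2 16.356308890085685
1.0 tan -0.5 rad 2.0 z 6.5 EE tan 100.5 16.433907671285453
0.7 tan 0.4 rad 0.8 z 6.6 EE tan 76.6 16.20358689558405
0.4 tan -0.0 rad 1.7 z 6.6 EE tan 45.9 16.30305292779941
0.25 tan 0.8 rad -0.3 z 5.9 EE tan 29.1 16.141893585104008
0.15 tan 5.1 rad 0.4 z 10.1 EE tan 19.1 16.60593979075746
0.08 tan 4.2 rad -0.2 z 10.2 EE tan 10.2 16.47169568367931
0.03 tan 15.3 rad 0.4 z 20.7 EE tan 9.0 16.522450774646657
0 tan 23.1 rad -1.5 z 24.2 EE tan 8.8 16.240809149614513
-0.02 tan 27.9 rad -2.2 z 27.2 EE tan 8.5 16.09788283925912
34.8583
```

Run:
```python
from h import *
np.set_printoptions(precision=2,suppress=True)
print(get_ee_pos(),PIV,get_ft_force())
cv2.imwrite("pics/s8.png",optics.grab_frame("side"));cv2.imwrite("pics/t8.png",optics.grab_frame("top"))
s=cv2.imread("pics/s8.png");t=cv2.imread("pics/t8.png");cv2.imwrite("pics/z12.png",np.hstack([cv2.resize(s[150:250,240:340],None,fx=4,fy=4),cv2.resize(t[140:240,180:280],None,fx=4,fy=4)]))
```

```text
[538.07 146.15 139.01] [562.93 262.02   0.  ] [-27.43   5.47  27.17]
```

View pics/z12.png

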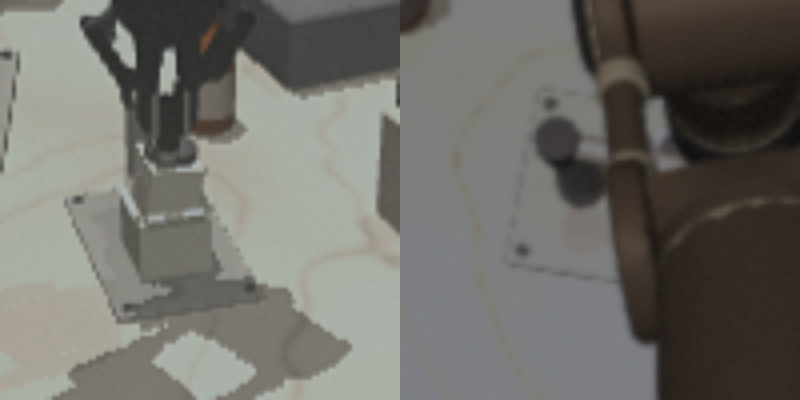

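Run:
```python
from h import *
np.set_printoptions(precision=2,suppress=True)
claw.gripper_to(45); arm.wait(.1); print(get_ft_force(),get_ee_pos())
e=get_ee_pos(); arm.move_l([e[0],e[1],240],220)
arm.goto([430,-60,260],quat(DN,tang(0)*-1))
cv2.imwrite("pics/s9.png",optics.grab_frame("side"));cv2.imwrite("pics/t9.png",optics.grab_frame("top"))
s=cv2.imread("pics/s9.png");t=cv2.imread("pics/t9.png");cv2.imwrite("pics/z13.png",np.hstack([cv2.resize(s[150:250,230:330],None,fx=4,fy=4,interpolation=cv2.INTER_CUBIC),cv2.resize(t[140:240,190:290],None,fx=4,fy=4,interpolation=cv2.INTER_CUBIC)]))
print(get_t())
```

```text
[-0.04  0.52 -0.2 ] [548.6  142.83 137.51]
37.0917
```

View pics/z13.png

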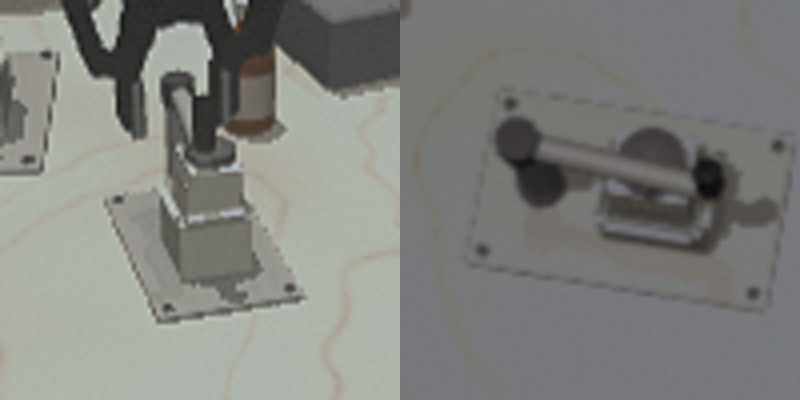

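Run:
```python
from h import *
np.set_printoptions(precision=2,suppress=True)
t=cv2.imread("pics/t9.png");s=cv2.imread("pics/s9.png")
g=lambda im:np.clip(255*(im/255.)**.6,0,255).astype(np.uint8)
cv2.imwrite("pics/z14.png",g(cv2.resize(t[160:215,205:285],None,fx=9,fy=9,interpolation=cv2.INTER_CUBIC)))
cv2.imwrite("pics/z15.png",g(cv2.resize(s[160:235,250:310],None,fx=8,fy=8,interpolation=cv2.INTER_CUBIC)))
```

```text
(no output)
```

View pics/z14.png

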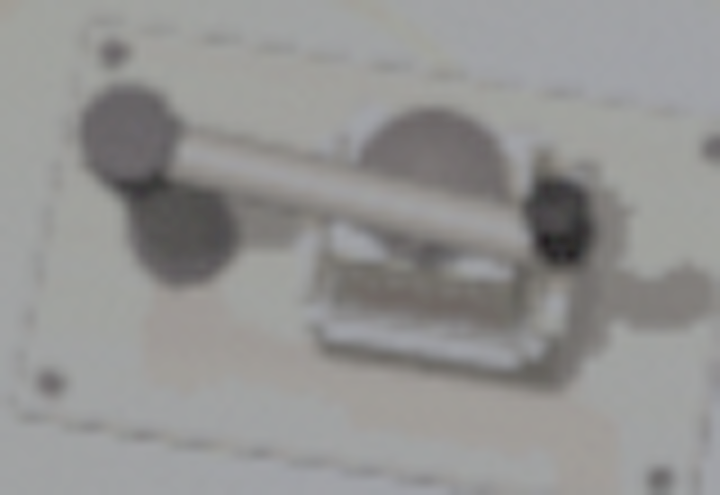

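View pics/z15.png

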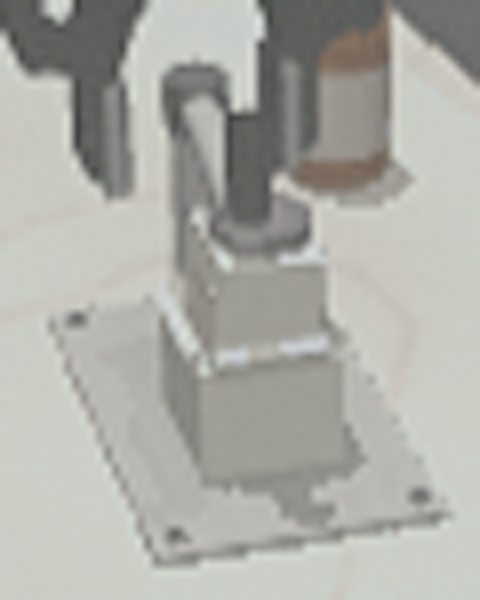

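Run:
```python
from h import *
np.set_printoptions(precision=2,suppress=True)
f=lambda x,y:(205+(x+.5)/9-.5,160+(y+.5)/9-.5)
A=onz("top",*f(190,157),122);B=onz("top",*f(520,227),122);d=B-A
print(A,B,"bar ang from -y:",np.degrees(np.arctan2(-d[0],-d[1])))
H=onz("top",*f(130,137),132);print("hub",H,"knob",onz("top",*f(560,205),165),onz("top",*f(560,222),150))
c=onz("top",*f(432,185),106);print("cap",c, "dist bar-cap along xd", (A+(B-A)*0.7-c)@xd, c-O)
Bt=np.array([onz("top",*f(x,y),6) for x,y in [(114,52),(50,382),(660,480),(713,148)]])
for i,j in((0,3),(1,2),(1,0),(2,3)):
    e=Bt[j]-Bt[i];print(np.degrees(np.arctan2(e[1],e[0])))
```

```text
[557.11 245.1  122.  ] [539.26 156.06 122.  ] bar ang from -y: 11.338318612941949
hub [559.94 260.04 132.  ] knob [535.54 143.43 165.  ] [534.44 144.05 150.  ]
cap [554.16 181.13 106.  ] dist bar-cap along xd -9.685587466773864 [  2.36  -1.67 106.  ]
-98.46304524386143
-98.33452841466969
-8.442324236030895
-7.8048049879661106
```

Run:
```python
from h import *
np.set_printoptions(precision=2,suppress=True)
fs=lambda x,y:(250+(x+.5)/8-.5,160+(y+.5)/8-.5)
ft=lambda x,y:(205+(x+.5)/9-.5,160+(y+.5)/9-.5)
print(onz("side",*fs(262,222),106),tri(ft(432,185),fs(262,222)))
c=O+0; 
for dz in (106,):
    # expected upright cap outline in both views
    th=np.linspace(0,2*np.pi,60)
    for n,im,(x0,y0,w,h) in (("top","pics/t9.png",(205,160,80,55)),("side","pics/s9.png",(250,160,60,75))):
        I=cv2.imread(im); I=np.clip(255*(I/255.)**.6,0,255).astype(np.uint8); k=9
        Z=cv2.resize(I[y0:y0+h,x0:x0+w],None,fx=k,fy=k,interpolation=cv2.INTER_CUBIC)
        def draw(P,col):
            q=(proj(n,P)-[x0,y0]+.5)*k-.5; cv2.polylines(Z,[q.astype(int)],True,col,1)
        ring=lambda r,z:np.array([O+r*np.cos(u)*xd+r*np.sin(u)*yd+[0,0,z] for u in th])
        draw(ring(21.5,109),(0,0,255))
        box=lambda hx,hy,z:np.array([O+i*hx*xd+j*hy*yd+[0,0,z] for i,j in((1,1),(1,-1),(-1,-1),(-1,1))])
        draw(box(22,26,100),(0,255,0)); draw(box(29.5,33.5,55),(255,0,0)); draw(box(60,100,6)+20*yd,(255,0,0))
        draw(np.array([PIV+[0,0,120],PIV-120*yd+[0,0,120]]),(0,255,255))
        cv2.imwrite(f"pics/ov_{n}.png",Z)
```

```text
[554.33 175.53 106.  ] (array([555.81, 181.12, 102.76]), np.float64(1.8047465201443538))
```

View pics/ov_top.png

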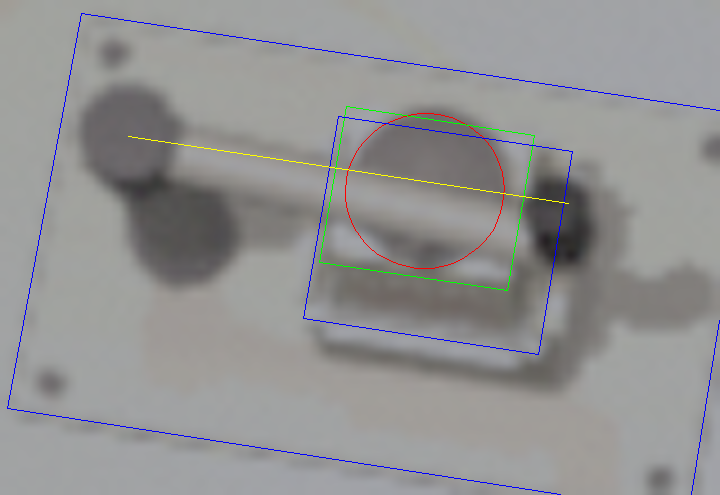

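View pics/ov_side.png

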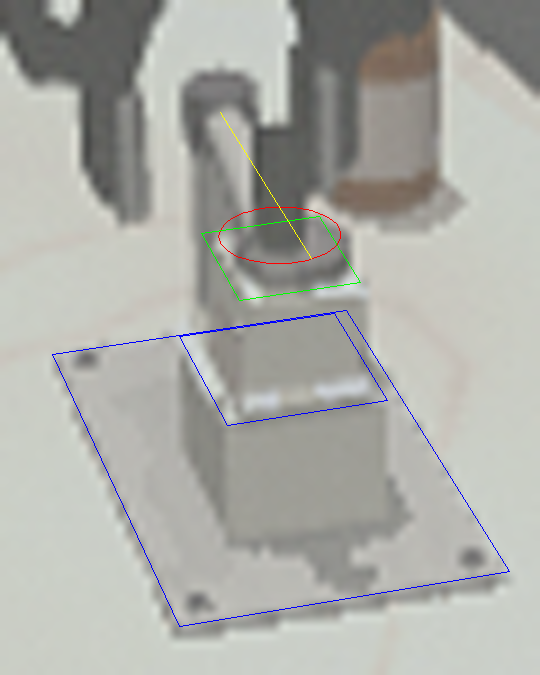

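Run:
```python
from h import *
np.set_printoptions(precision=1,suppress=True)
p,q=knobpose(.06,240,-1); arm.goto(p,q)
p,q=knobpose(.06,139,-1); arm.move_l(p,180)
claw.gripper_to(12); f=get_ft_force(); print(get_width(),f,(get_ee_pos()-PIV)@tang(0))
for ph in [.2,.4,.4,.3,.24,.2,.17,.14,.12,.1,.08,.06,.04]:
    p,q=knobpose(ph,139,-1)
    arm.move_l(p,70,rotation=q); f=get_ft_force(); e=get_ee_pos()-PIV
    print(ph,"tan %.1f rad %.1f z %.1f"%(f@tang(ph),f@bar(ph),f[2]),"phi %.3f"%np.arctan2(e@-xd,e@-yd),get_width())
print(get_t())
cv2.imwrite("pics/s10.png",optics.grab_frame("side"))
```

```text
16.523513658425678 [-4.6  0.2  5.5] 8.11900819526708
0.2 tan 3.6 rad 2.8 z 7.3 phi 0.203 16.330681865621653
0.4 tan 3.4 rad 2.9 z 6.5 phi 0.401 16.29945295814055
0.4 tan 2.9 rad 3.4 z 7.0 phi 0.400 16.368602115255104
0.3 tan 1.9 rad 3.6 z 7.5 phi 0.292 16.073630991980387
0.24 tan 2.6 rad 3.9 z 6.7 phi 0.234 15.939272362855164
0.2 tan 1.5 rad 3.4 z 7.5 phi 0.195 16.319104917249756
0.17 tan 5.0 rad 1.9 z 7.7 phi 0.170 15.98654721495536
0.14 tan 7.3 rad 3.0 z 10.4 phi 0.152 16.238495031549096
0.12 tan 10.5 rad 3.0 z 14.7 phi 0.144 16.52061336989822
0.1 tan 4.2 rad 3.6 z 7.3 phi 0.102 16.157959099271686
0.08 tan 8.1 rad 3.5 z 11.1 phi 0.090 16.42397896934897
0.06 tan 12.4 rad 2.1 z 14.1 phi 0.085 16.276558115057075
0.04 tan 15.9 rad 2.2 z 17.9 phi 0.080 16.830045391619723
42.8
```

Run:
```python
from h import *
s=cv2.imread("pics/s10.png")
g=lambda im:np.clip(255*(im/255.)**.7,0,255).astype(np.uint8)
cv2.imwrite("pics/z16.png",g(cv2.resize(s[130:235,235:345],None,fx=5.5,fy=5.5,interpolation=cv2.INTER_CUBIC)))
```

```text
(no output)
```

View pics/z16.png

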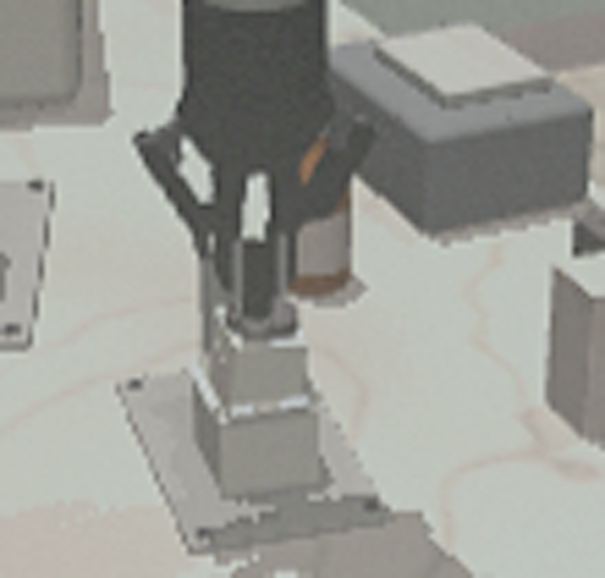

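Run:
```python
from h import *
np.set_printoptions(precision=1,suppress=True)
claw.gripper_to(62)
e=get_ee_pos(); arm.move_l([e[0],e[1],215],250)
q=knobpose(0,0,-1)[1]
c=PIV-62*yd+7*xd
arm.move_l(c+[0,0,215],200,rotation=q)
arm.move_l(c+[0,0,90],130); print(get_ft_force(),get_t())
for w in (40,35,30):
    claw.gripper_to(w); f=get_ft_force(); print(w,get_width(),"fx %.1f fy %.1f fz %.1f"%(f@xd,f@yd,f[2]),(get_ee_pos()-c)@xd)
print(get_t())
cv2.imwrite("pics/s11.png",optics.grab_frame("side"))
s=cv2.imread("pics/s11.png");cv2.imwrite("pics/z17.png",cv2.resize(s[130:235,235:345],None,fx=5.5,fy=5.5,interpolation=cv2.INTER_CUBIC))
```

```text
[-0.2  0.2  0.2] 45.35
40 41.09653976766198 fx -9.5 fy -0.6 fz 9.0 -3.625958589802833
35 40.982428561844536 fx -9.4 fy 0.1 fz 10.0 -3.650574754642382
30 40.835232842489255 fx -9.3 fy 0.1 fz 9.2 -3.636213295072394
46.1167
```

View pics/z17.png

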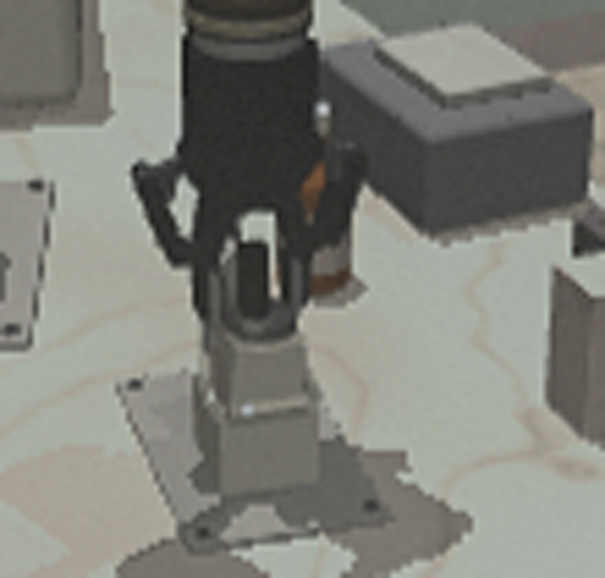

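```bash
cat >> h.py <<'E'
def tilt(deg,r=78,u=-57.5,w=-87,s=-1):
    t=np.radians(deg); j=xd*np.cos(t)-UP*np.sin(t); z=DN*np.cos(t)-xd*np.sin(t)
    base=PIV-r*yd-1.0*xd; base[2]=0
    return base+u*j+w*z, z, quat(z,s*j)
E
python3 - <<'E'
from h import *
np.set_printoptions(precision=2,suppress=True)
print(get_q())
for s in(1,-1):
    T,z,q=tilt(35,s=s); print(T,arm.ik(T,q),arm.ik(T-100*z,q))
E
```

```text
[0.27 0.42 1.8  0.   0.93 0.41]
[553.86 184.53 104.25] [0.16 0.73 1.39 0.17 1.6  0.25] [0.13 0.74 1.2  0.16 1.79 0.26]
[553.86 184.53 104.25] [ 0.16  0.73  1.39  0.17  1.6  -2.89] [ 0.13  0.74  1.2   0.16  1.79 -2.88]
```

Run:
```python
from h import *
np.set_printoptions(precision=1,suppress=True)
claw.gripper_to(70)
e=get_ee_pos(); arm.move_l([e[0],e[1],200],250)
T,z,q=tilt(35,s=1)
arm.goto(T-90*z,q)
arm.move_l(T,130); print(get_ft_force(),get_ee_pos()-T,get_t())
cv2.imwrite("pics/s12.png",optics.grab_frame("side"))
s=cv2.imread("pics/s12.png");cv2.imwrite("pics/z18.png",cv2.resize(s[130:235,235:345],None,fx=5.5,fy=5.5,interpolation=cv2.INTER_CUBIC))
```

```text
[ 0.1 -0.   0.4] [0.9 0.4 1.3] 48.6583
```

View pics/z18.png

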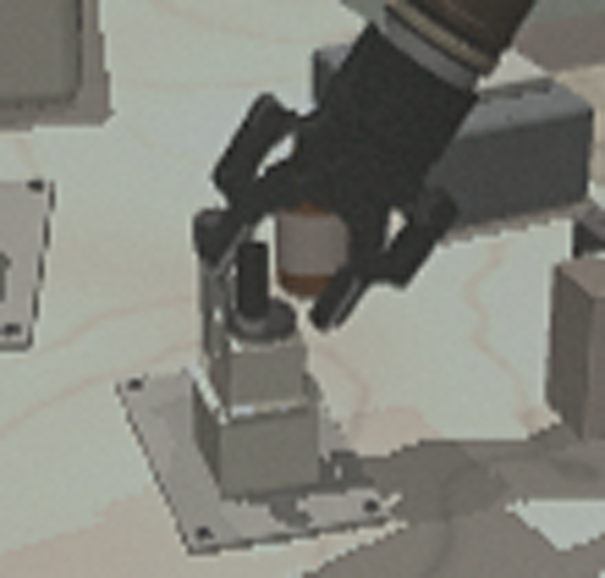

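Run:
```python
from h import *
np.set_printoptions(precision=1,suppress=True)
T,z,q=tilt(35,s=1)
for w in (48,40,30):
    claw.gripper_to(w); f=get_ft_force(); print(w,get_width(),"fx %.1f fy %.1f fz %.1f"%(f@xd,f@yd,f[2]),get_ee_pos()-T)
    if get_width()>w+3: break
print(get_t())
cv2.imwrite("pics/s13.png",optics.grab_frame("side"))
s=cv2.imread("pics/s13.png");cv2.imwrite("pics/z19.png",cv2.resize(s[130:235,235:345],None,fx=5.5,fy=5.5,interpolation=cv2.INTER_CUBIC))
```

```text
48 47.82717775465494 fx -1.5 fy -0.3 fz 6.3 [0.1 0.2 1.8]
40 40.27173138531774 fx -2.0 fy -0.1 fz 10.5 [0.  0.3 3.4]
30 29.873709909732447 fx -2.2 fy -1.5 fz 19.4 [0.4 0.1 6.5]
49.5917
```

View pics/z19.png

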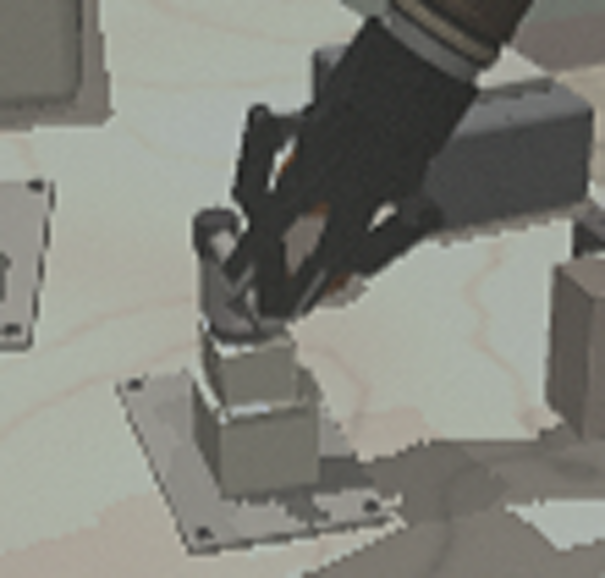

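Run:
```python
from h import *
np.set_printoptions(precision=1,suppress=True)
T,z,q=tilt(35,s=1)
claw.gripper_to(70)
arm.move_l(T-100*z,250)
cv2.imwrite("pics/s14.png",optics.grab_frame("side"))
cv2.imwrite("pics/t14.png",optics.grab_frame("top"))
t=cv2.imread("pics/t14.png");s=cv2.imread("pics/s14.png")
g=lambda im:np.clip(255*(im/255.)**.7,0,255).astype(np.uint8)
cv2.imwrite("pics/z20.png",g(np.hstack([cv2.resize(s[150:240,240:320],None,fx=5,fy=5,interpolation=cv2.INTER_CUBIC),cv2.resize(t[140:230,205:285],None,fx=5,fy=5,interpolation=cv2.INTER_CUBIC)])))
print(get_t())
```

```text
50.7583
```

View pics/z20.png

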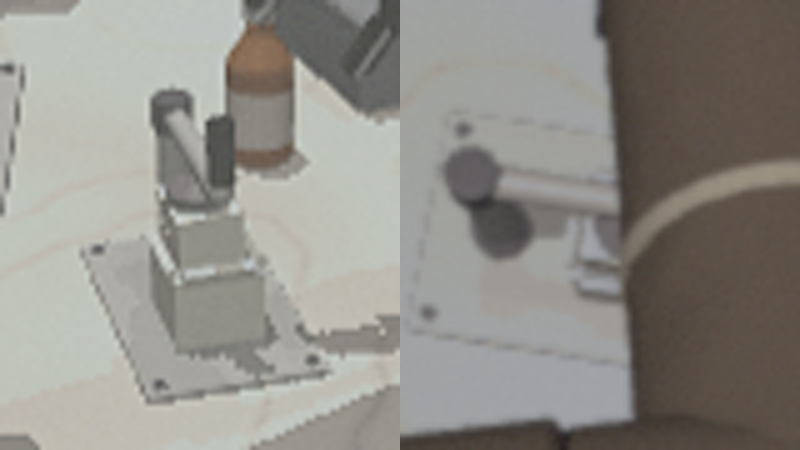

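Run:
```python
from h import *
np.set_printoptions(precision=1,suppress=True)
p,q=knobpose(0.0,215,-1); arm.goto(p,q)
p,q=knobpose(0.0,139,-1); arm.move_l(p,160)
claw.gripper_to(12); print(get_width())
for ph in [0,-.02,-.04,-.06]:
    p,_=knobpose(ph,139,-1)
    arm.move_l(p,70); f=get_ft_force(); e=get_ee_pos()-PIV
    print(ph,"tan %.1f rad %.1f z %.1f"%(f@tang(0),f@bar(0),f[2]),"phi %.3f"%np.arctan2(e@-xd,e@-yd))
    if f@tang(0)>18: break
print(get_t())
```

```text
16.33798781397389
0 tan 3.0 rad 0.2 z 4.7 phi 0.009
-0.02 tan 9.3 rad 0.4 z 9.2 phi 0.007
-0.04 tan 15.9 rad 1.0 z 13.4 phi 0.007
-0.06 tan 19.1 rad 0.6 z 17.9 phi 0.006
53.5833
```

Hard stop at φ≈0, so the lever is closed. Release, back off and check the pack.

Run:
```python
from h import *
np.set_printoptions(precision=1,suppress=True)
p,_=knobpose(0,139,-1); arm.move_l(p,80)
claw.gripper_to(50)
e=get_ee_pos(); arm.move_l([e[0],e[1],230],220)
arm.goto([400,-120,260],quat(DN,-tang(0)))
cv2.imwrite("pics/s15.png",optics.grab_frame("side"))
cv2.imwrite("pics/t15.png",optics.grab_frame("top"))
t=cv2.imread("pics/t15.png");s=cv2.imread("pics/s15.png")
g=lambda im:np.clip(255*(im/255.)**.7,0,255).astype(np.uint8)
cv2.imwrite("pics/z21.png",g(np.hstack([cv2.resize(s[150:240,240:320],None,fx=5,fy=5,interpolation=cv2.INTER_CUBIC),cv2.resize(t[140:230,205:285],None,fx=5,fy=5,interpolation=cv2.INTER_CUBIC)])))
print(get_t())
```

```text
56.0833
```

View pics/z21.png

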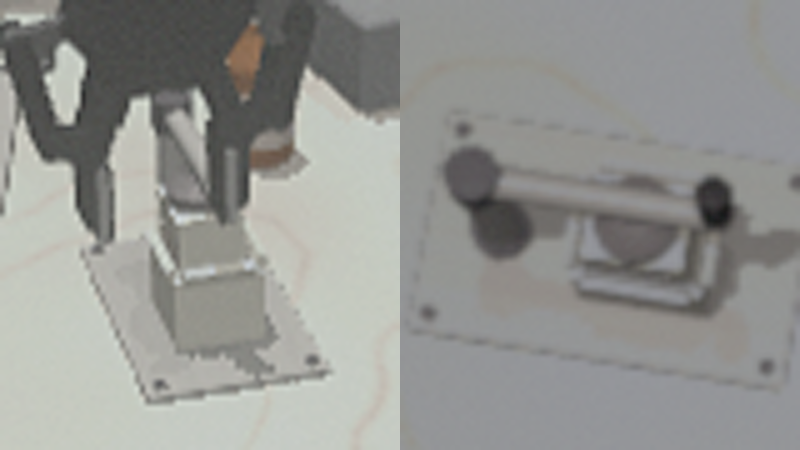

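View pics/t15.png

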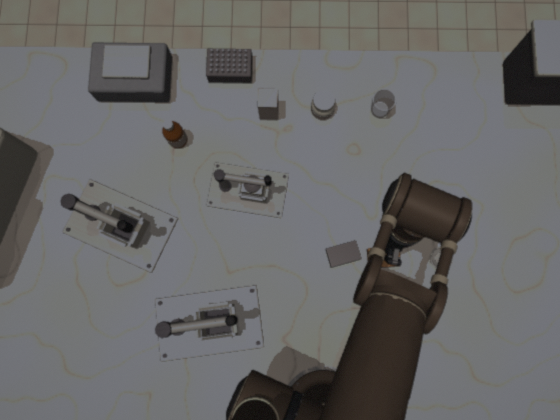

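The lever is shut, but the squeeze left the pack leaning a few degrees toward −x. I'll nudge it upright, which pushes in the lever's closing direction.

Run:
```python
from h import *
np.set_printoptions(precision=1,suppress=True)
q=quat(DN,-yd)
P=lambda x,z:PIV-64*yd+(x-1.0)*xd+np.array([0,0,z-PIV[2]])
print(arm.ik(P(-55,90),q))
claw.gripper_to(0)
arm.goto(P(-56,190),q)
arm.move_l(P(-56,90),170); f0=get_ft_force()
for x in (-46,-42,-40,-38,-36,-34,-32,-30):
    arm.move_l(P(x,90),70); f=get_ft_force()-f0; ex=(get_ee_pos()-P(0,90))@xd
    print(x,"fx %.1f fy %.1f fz %.1f ex %.1f"%(f@xd,f@yd,f[2],ex))
    if f@xd<-18 or ex>-33.5: break
print(get_t())
```

```text
[ 0.3  0.3  1.9 -0.   0.9  2. ]
-46 fx -1.1 fy 0.3 fz -0.0 ex -44.3
-42 fx 0.3 fy 0.3 fz 0.6 ex -41.6
-40 fx -1.7 fy -0.2 fz 0.5 ex -40.0
-38 fx -1.4 fy 0.8 fz 0.4 ex -37.9
-36 fx -0.9 fy -0.9 fz -0.2 ex -36.0
-34 fx -2.2 fy -0.1 fz -0.2 ex -34.0
-32 fx -0.8 fy -0.2 fz 1.3 ex -31.8
61.1167
```

Run:
```python
from h import *
np.set_printoptions(precision=1,suppress=True)
P=lambda x,z:PIV-64*yd+(x-1.0)*xd+np.array([0,0,z-PIV[2]])
f0=np.array([0,0,0])
for x in (-30,-28,-26):
    arm.move_l(P(x,90),90); f=get_ft_force()-f0; ex=(get_ee_pos()-P(0,90))@xd
    print(x,"fx %.1f fy %.1f fz %.1f ex %.1f"%(f@xd,f@yd,f[2],ex))
    if f@xd<-15: break
print(get_t())
cv2.imwrite("pics/s16.png",optics.grab_frame("side"))
s=cv2.imread("pics/s16.png");cv2.imwrite("pics/z22.png",cv2.resize(s[150:240,240:320],None,fx=6,fy=6,interpolation=cv2.INTER_CUBIC))
```

```text
-30 fx -4.8 fy -0.2 fz 3.7 ex -31.1
-28 fx -9.1 fy 0.1 fz 7.3 ex -31.0
-26 fx -13.3 fy 1.1 fz 11.0 ex -31.0
61.8667
```

View pics/z22.png

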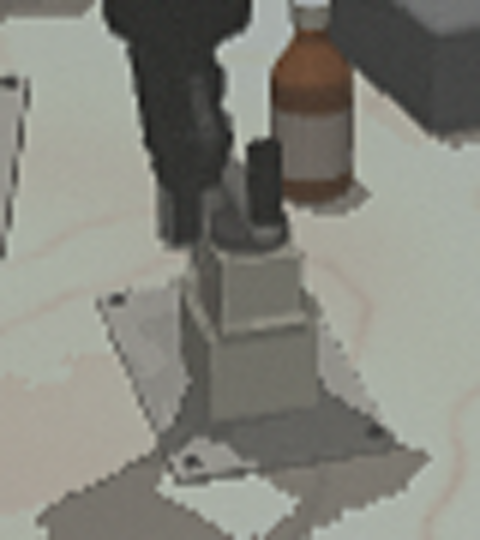

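Run:
```python
from h import *
np.set_printoptions(precision=1,suppress=True)
P=lambda x,z:PIV-64*yd+(x-1.0)*xd+np.array([0,0,z-PIV[2]])
arm.move_l(P(-21.5,90),90); f=get_ft_force(); ex=(get_ee_pos()-P(0,90))@xd
print("fx %.1f fy %.1f fz %.1f ex %.1f"%(f@xd,f@yd,f[2],ex))
arm.move_l(P(-50,92),120)
arm.move_l(P(-75,200),250)
arm.goto([400,-120,260],quat(DN,-yd))
print(get_t())
cv2.imwrite("pics/s17.png",optics.grab_frame("side"))
cv2.imwrite("pics/t17.png",optics.grab_frame("top"))
t=cv2.imread("pics/t17.png");s=cv2.imread("pics/s17.png")
g=lambda im:np.clip(255*(im/255.)**.7,0,255).astype(np.uint8)
cv2.imwrite("pics/z23.png",g(np.hstack([cv2.resize(s[150:240,240:320],None,fx=5,fy=5,interpolation=cv2.INTER_CUBIC),cv2.resize(t[140:230,205:285],None,fx=5,fy=5,interpolation=cv2.INTER_CUBIC)])))
```

```text
fx -22.8 fy 1.0 fz 19.6 ex -30.7
64.45
```

View pics/z23.png

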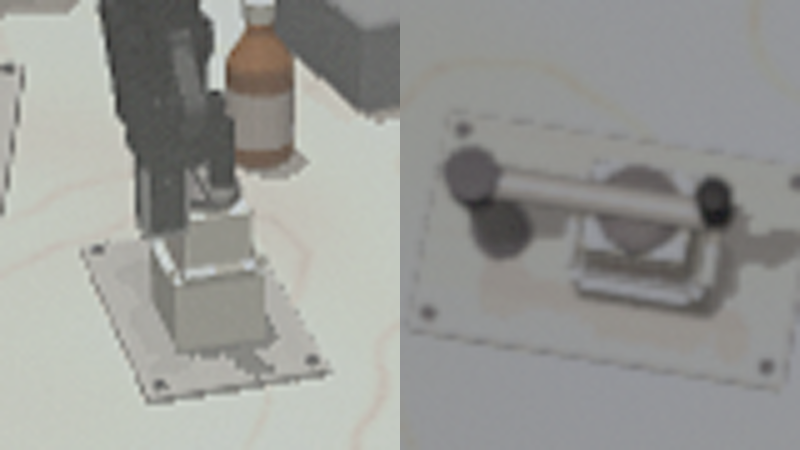

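View pics/s17.png

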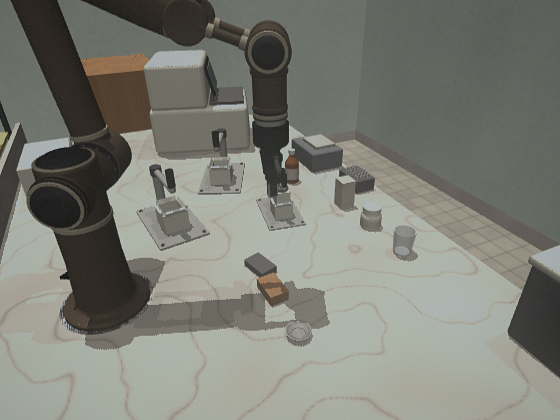

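Run:
```python
from h import *
print(get_ft_force(),get_t()); print(arm.sign_off())
```

```text
[ 0.63946252  0.27335584 -0.44151681] 64.55
the job is handed in; nothing more can be done
None
```

I handed the job in at 64.6 s. The pack is cap up in the smallest dock with the lever at its closed stop over it, and the robot is clear.

**What I did:** I turned the lever to its open stop, stood the pack on the bare counter and let go of it. I then took it from above, set it on the sprung seat, and closed the lever.

**What went wrong on the way:**
- **Lever jam:** closing by the knob stopped about 0.06 rad short, twice. It took up to 28 N on the first try and 16 N on the second, against the 3–10 N expected. I think the pack was leaning in its clearance and wedging, but I didn't confirm that.
- **Fix:** one plain squeeze of lever against pack failed. A second squeeze, with the gripper tilted, brought the bar over the cap.
- **Lean:** that left the pack leaning a few degrees the other way. I nudged it back with the closed fingers, at up to about 23 N.

**Last checks:**
- **Lever:** pushing the knob with 19 N found a hard stop at about 0 rad. The last top view, taken after the nudge, still shows the lever closed.
- **Pack:** in the same view the cap is roughly centred under the bar. A slight tilt may remain.
- **Bystanders:** they look unmoved by eye. I did not measure them again.
- **Robot:** the wrist force read under 1 N at hand-in.
- **Not measured:** I could not read the seat depression, so "pressed down" rests on the bar being closed over the cap.
- **Camera disagreement:** the two cameras disagreed by 2–4 mm on the dock's position. I set it between them, also weighing where the lever met its open stop.

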